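# Centre the calibration weight on the balance and start calibration

### The job

The calibration weight stands off centre on the small round pan of the balance. With light, slow taps or nudges of the fingers, low on its side, move it to the middle of the pan so that an even rim shows all round, without toppling, squeezing, gripping or lifting it. Then, with the weight standing free, press the button on the front of the balance fully down with a fingertip and let it come back up, leaving the weight centred and the other things on the worktop as they are.

Things in the scene. Friction and masses are not known exactly. Their poses are not given: they have to be found in the camera images.
- weight: Brass calibration weight on the pan: upright cylinder 34 mm across (radius 17), 37 mm tall, 58 mm with its small grip knob (21 mm across); 0.2 to 0.32 kg, loose. Origin: centre of its underside; z up. It stands on a foot 20 mm across, 4 mm high, and wobbles: slow pushes up to about 12 mm above the pan slide it, higher ones tip it.
- pan: Small round flat steel weighing pan, 72 mm across (radius 36), no raised rim, rigidly fixed (it does not sink or turn). Origin: on its axis, 9 mm below its flat top; the top is 95 mm above the worktop. Its yaw means nothing. The weight starts 17 to 25 mm off its axis, in any direction.
- balance: White top-loading balance, fixed. Origin: on the worktop under the pan's axis; x points from front to back, z up. Housing y -70 to 70 mm, x -116 to 60; under the pan it is 64 mm high with a 69 mm high grey collar of radius 50. The control deck in front (x -116 to -60) is 48 mm high, with a dark display on the right (y below 0) and the calibration button on the left.
- cal_top (a point): Centre of the top face of the calibration button: a white round push button, 24 mm across, in a grey housing on the control deck, at x -87, y +38 mm in the balance's frame. It is pressed straight down.
- cal (a joint): Calibration button travel in m: 0 is up, 0.005 is fully down. A spring brings it back up; fully down takes 4 N.
- timer: Bystander, to be left alone: white wedge-shaped clockwork kitchen timer with a round dial, 63x60x68 mm. Loose. Origin: centre of its underside.
- potato: Bystander, to be left alone: half potato, 65x85x39 mm. Loose. Origin: centre of its underside.
- vial: Bystander, to be left alone: small clear glass vial with a white cap, 19 mm across and 56 mm tall, standing. Loose. Origin: centre of its underside.
- marker: Bystander, to be left alone: marker pen lying down, 135 mm long, 17 mm thick. Loose. Origin: centre of its underside.
- battery: Bystander, to be left alone: small battery cell lying down, 50 mm long, 15 mm thick. Loose. Origin: centre of its underside.
There are look-alikes about, which are no part of the job. There is more than one size of the weight; the job needs the smallest.

How it is judged:
By the outcome, as a careful person would: the job done as asked, in the order asked, and still so for the second after the job is handed in, with the robot touching nothing.
It also fails if it takes over 48 s, if anything falls off the work surface, if the arm or the gripper's body presses on something with over 40 N, if the wrist force passes 120 N, or if a joint passes its speed limit or range.

### The arm

A 6-joint arm with a two-finger parallel gripper is mounted at the origin on a cart in front of the work surface, level with it; the furniture and walls round the work are solid. World frame = base frame: x ahead of the robot, y to its left, z up, the work surface at z = 0. Lengths are in m, angles in rad, forces in N, time in s.
With the tool pointing down it reaches from about 0.275 to 0.825 m from the base axis. Payload 5.2 kg.
Tool frame: the origin (TCP) lies midway between the tips of the shut fingers; the grasp point (between the pads) lies robot.grip_depth behind it (robot.grip_depth is the distance from the TCP to the grasp point, in m); z points along the fingers, y is the line along which they close (so a half turn about z gives the same grasp; the last joint's range is limited). The gripper opens to 93 mm and grips with 3 to 60 N. Pads are 15 mm wide; open, the fingers measure 128 mm over their backs; the gripper's body (75 mm by 188 mm) begins 65 mm behind the grasp point.
Start: joints at [-1.379, 0.259, 1.535, -0, 1.348, -0.203], TCP at [0.212, -0.508, 0.219] pointing down, gripper open.
Joint ranges: [-3.14, 3.14], [-0.91, 2.08], [0.19, 2.58], [-1.22, 4.36], [0.22, 2.71], [-3.12, 3.12]. Speed limits (rad/s): [2.57, 2.57, 3.14, 3.14, 3.14, 3.14].

### API

Orientations are given as a 3x3 rotation matrix whose columns are the frame's x, y, z axes.
In Python, from station import monitor, vision, order, robot gives the robot as it stands.
- The arm moves only by the shell command python3 -m creep 'ROWS' [OPENING] [FORCE]. ROWS is a JSON object of lists of equal length, an entry for each row: "offset": the shift along the tool's x, y, z in mm, a list of three; "twist": the turn about the tool's z in rad. In form: {"offset": [[x, y, z], ...], "twist": [twist, ...]}. A call has 1 to 8 rows; each row is the pose to reach, as a shift and turn from the pose commanded when the call began, along the tool's axes at that moment; what a row does not reach only later rows make up. A row lasts 1/12 s, in which the tool goes at most 41.7 mm and 7.16 degrees, less where a joint would pass 70% of its speed; a pose out of reach is approached as far as the arm can. A call with a gripper value outside its range is refused whole. OPENING is the closure, from -1 (fully open) to 1 (shut), set as the call begins (- or left out, the last holds). The fingers move at their own pace and stop on an object; FORCE is the grip in N (left out, the last holds). Time passes only in rows, so rows that repeat a pose let the fingers close. It gives the time, the measured TCP pose, the force, the opening and the grip force at its end, in the units of the state.
- monitor.observe(): the state, without advancing time (a new reading comes with each control period).
- vision.capture(name): name is "side" or "top"; returns (picture, depth): 480x640x3 uint8, red, green, blue; 480x640 float32, m along the optical axis (not along the pixel's ray), 0 where there is no reading.
- vision.get_calibration(name): a dict with "fovy" (degrees; the focal length in pixels is half the picture's height over the tangent of half this angle, whatever the lens; pixels are square), "cx", "cy" (the principal point, pixels), "dist_coeffs" ([k1, k2, p1, p2, k3] as OpenCV has them; the pictures are not rectified), "R" (3x3) and "t" (3): a world point X has camera coordinates R X + t. Camera axes: x right, y down, z forward; pixel columns grow to the right and rows downward; lengths in m; the calibration is good to about 2 mm. A picture is of the moment at which its call begins. get_calibration takes no time and is no camera call.
- order.close_job(): hands the job in; it is judged then, once.
The state is a dict: "clock": time; "joint_pos": joint angles; "joint_velocities": joint speeds; "tau": joint torques, N m; "eef_pos": TCP position; "eef_rot": TCP orientation; "contact_force": force on the tool from outside, world axes, zero at the start; "wrist_torque": the same for the moment, N m; "width": opening from 0.0 (shut) to 1.0 (fully open); "gripper_force": force on a finger pad.
Only numpy, scipy, OpenCV 4.12 (cv2) and the standard library are available. Lean on these libraries where they do the work, as an engineer would, in place of code of your own. Each camera call takes 0.05 s, during which the arm holds its last target. There are 200 camera calls.

## Working session

There is one attempt and no reset: what is moved stays moved. The work goes in short steps, Python scripts to look and compute and a shell command to move; the robot and the scene stay as the last step left them, time stands still between calls to the robot, and variables do not carry over. Pictures are saved under pics/ and viewed, at most 10 in all, crops included, and the job is handed in when it is done.

```bash
ls; mkdir -p pics; python3 - <<'E'
from station import monitor, vision, order, robot
import cv2,numpy as np
s=monitor.observe(); print({k:np.round(v,3).tolist() for k,v in s.items()}, robot.grip_depth)
for n in("top","side"):
    p,d=vision.capture(n); c=vision.get_calibration(n); print(n,c)
    np.savez("%s0.npz"%n,p=p,d=d)
    cv2.imwrite("pics/%s0.png"%n,p[:,:,::-1])
E
```

```text
pics
{'clock': 0.0, 'joint_pos': [-1.379, 0.259, 1.536, -0.0, 1.348, -0.203], 'joint_velocities': [-0.0, -0.0, 0.0, -0.001, 0.002, 0.001], 'tau': [-0.001, -43.731, -28.401, 0.072, 0.042, -0.0], 'eef_pos': [0.211, -0.507, 0.218], 'eef_rot': [[0.923, 0.385, -0.0], [0.385, -0.923, 0.002], [0.0, -0.002, -1.0]], 'contact_force': [-0.519, -0.11, -0.103], 'wrist_torque': [0.041, 0.022, -0.003], 'gripper_force': 0.0, 'width': 1.004} 0.0188
top {'fovy': 56.87670942705441, 'cx': 316.10199562815137, 'cy': 232.9196732686575, 'dist_coeffs': array([-0.01855535,  0.        ,  0.        ,  0.        ,  0.        ]), 'R': array([[-0.01858579, -0.99976979,  0.01072092],
       [-0.98703893,  0.0166375 , -0.15961623],
       [ 0.15940111, -0.01354856, -0.98712093]]), 't': array([-0.17444966,  0.53965629,  0.85928874])}
side {'fovy': 44.45612412244777, 'cx': 328.7940539258634, 'cy': 248.95052853617184, 'dist_coeffs': array([-0.02773474,  0.        ,  0.        ,  0.        ,  0.        ]), 'R': array([[ 0.88963224, -0.45618758, -0.02115101],
       [-0.24091127, -0.42945805, -0.87036058],
       [ 0.38796421,  0.77939636, -0.49196046]]), 't': array([-0.5497486 ,  0.14525119,  1.39215214])}
```

View pics/top0.png

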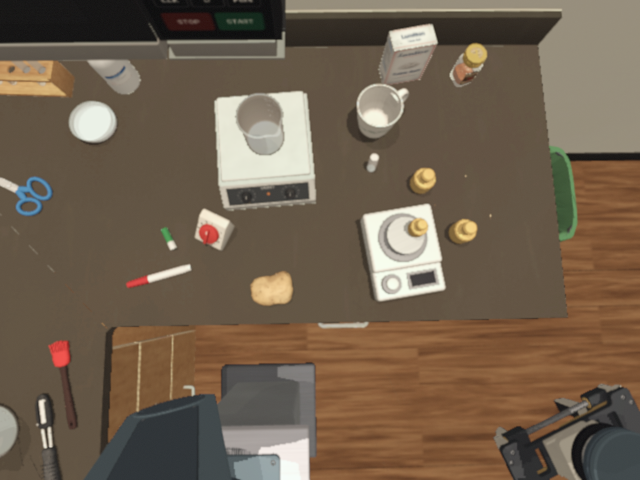

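View pics/side0.png

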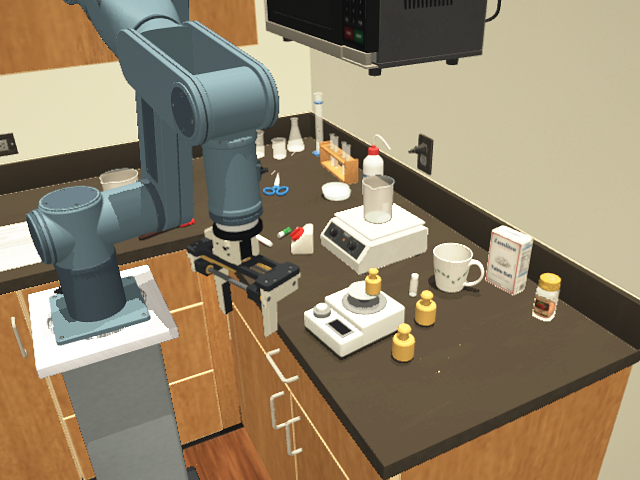

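The top view shows three brass weights. One is on the pan at (419,227), and two larger ones stand on the worktop at (423,180) and (463,232). The one on the pan fits: it is the smallest and it stands on the balance. The button is at about (391,284). I'll confirm with an enlarged crop and measure.

```bash
cat > h.py <<'E'
from station import monitor, vision, order, robot
import cv2,numpy as np
def cal(n):
    c=vision.get_calibration(n); f=240/np.tan(np.radians(c["fovy"]/2))
    return np.array([[f,0,c["cx"]],[0,f,c["cy"]],[0,0,1]]),c["dist_coeffs"],c["R"],c["t"]
def ray(n,uv,z):
    K,D,R,t=cal(n); uv=np.array(uv,float).reshape(-1,1,2)
    q=cv2.undistortPoints(uv,K,D).reshape(-1,2); d=np.c_[q,np.ones(len(q))]@R; o=-R.T@t
    return o+d*((z-o[2])/d[:,2])[:,None]
def proj(n,X):
    K,D,R,t=cal(n); return cv2.projectPoints(np.array(X,float).reshape(-1,3),cv2.Rodrigues(R)[0],t,K,D)[0].reshape(-1,2)
def brass(p):
    h=cv2.cvtColor(p,cv2.COLOR_RGB2HSV); return ((h[...,0]>10)&(h[...,0]<32)&(h[...,1]>110)&(h[...,2]>60)).astype(np.uint8)
def crop(p,u,v,w,h,k): return cv2.resize(p[v:v+h,u:u+w],None,fx=k,fy=k,interpolation=cv2.INTER_CUBIC)
E
python3 - <<'E'
from h import *
T=np.load("top0.npz");S=np.load("side0.npz")
a=crop(T["p"],355,195,100,112,4);b=crop(S["p"],300,258,110,112,3)
b=cv2.copyMakeBorder(b,0,a.shape[0]-b.shape[0],0,0,cv2.BORDER_CONSTANT)
cv2.imwrite("pics/c1.png",np.hstack([a,b])[:,:,::-1])
for n,I in(("top",T),("side",S)):
    N,L,st,ce=cv2.connectedComponentsWithStats(brass(I["p"]))
    for i in range(1,N):
        if st[i,4]>100 and (ce[i,0]>350): print(n,st[i],ce[i].round(2))
K,D,R,t=cal("top")
# top-depth to world points near balance
v,u=np.mgrid[195:307,355:455]; d=T["d"][195:307,355:455]
q=cv2.undistortPoints(np.stack([u,v],-1).reshape(-1,1,2).astype(float),K,D).reshape(-1,2)
X=((np.c_[q,np.ones(len(q))]*d.reshape(-1,1))-t)@R; Z=X[:,2]
for z0,z1 in((.088,.102),(.06,.075),(.04,.056),(.054,.061),(.125,.16)):
    m=(Z>z0)&(Z<z1); print(z0,z1,m.sum(),X[m].mean(0).round(4),X[m].min(0).round(3),X[m].max(0).round(3))
E
```

```text
top [455  42  32  41 560] [470.    60.72]
top [  112   160   528   320 60462] [451.76 357.34]
top [410 167  26  27 527] [422.57 180.06]
top [409 219  18  17 235] [417.21 227.23]
top [448 219  30  25 553] [462.57 230.86]
top [529 415  54  27 358] [551.77 427.25]
top [536 448  11  26 109] [541.27 461.37]
side [365 268  17  27 346] [373.16 282.22]
side [538 272  24  20 344] [549.24 281.78]
side [415 290  22  36 609] [425.33 309.22]
side [533 296  22  22 247] [544.24 307.37]
side [392 323  23  39 693] [403.01 344.09]
side [  400   365   232   115 12171] [538.44 440.83]
0.088 0.102 838 [ 0.5197 -0.351   0.095 ] [ 0.488 -0.39   0.091] [ 0.557 -0.321  0.102]
0.06 0.075 2980 [ 0.5123 -0.3486  0.0652] [ 0.412 -0.43   0.06 ] [ 0.59  -0.281  0.074]
0.04 0.056 1690 [ 0.4403 -0.3706  0.0485] [ 0.399 -0.468  0.04 ] [ 0.578 -0.279  0.056]
0.054 0.061 392 [ 0.4751 -0.3345  0.059 ] [ 0.412 -0.43   0.054] [ 0.59  -0.279  0.061]
0.125 0.16 242 [ 0.5312 -0.3713  0.1392] [ 0.517 -0.389  0.125] [ 0.55  -0.358  0.155]
```

View pics/c1.png

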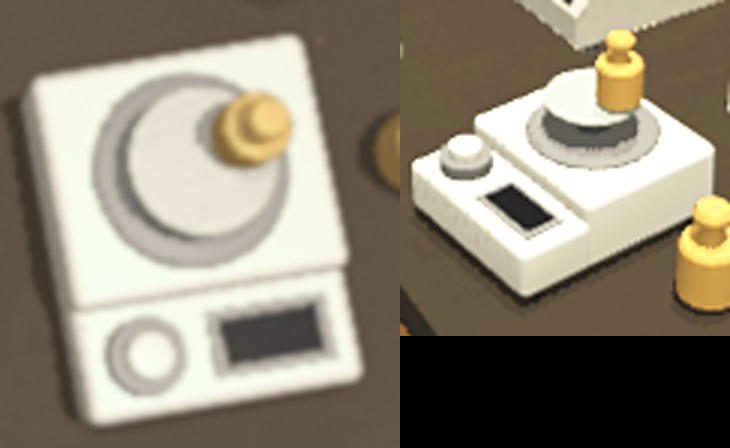

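The crop confirms it: the smallest brass weight is on the pan, to the right rear of the pan's centre (about (406,235) in the top view). The button top is at about (392.5,283.7). Next I'll refine these numbers.

```bash
cat >> h.py <<'E'
from scipy.optimize import least_squares
def cloud(n,d,box):
    K,D,R,t=cal(n); u0,v0,u1,v1=box; v,u=np.mgrid[v0:v1,u0:u1]
    q=cv2.undistortPoints(np.stack([u,v],-1).reshape(-1,1,2).astype(float),K,D).reshape(-1,2)
    X=((np.c_[q,np.ones(len(q))]*d[v0:v1,u0:u1].reshape(-1,1))-t)@R
    return X,np.c_[u.ravel(),v.ravel()]
def circ(P,r,x0):
    return least_squares(lambda c:np.hypot(*(P-c).T)-r,x0,loss="soft_l1",f_scale=.001)
def weight():
    """weight axis xy from both views: knob-top disc by depth and brass outline"""
    out={}
    for n,box in(("top",(385,200,440,260)),("side",(335,250,400,330))):
        p,d=vision.capture(n); X,uv=cloud(n,d,box); b=brass(p)[uv[:,1],uv[:,0]]>0
        out[n]=(p,d,X,uv,b)
    return out
E
python3 - <<'E'
from h import *
T=np.load("top0.npz");S=np.load("side0.npz")
p,d=T["p"],T["d"]
X,uv=cloud("top",d,(355,195,455,307)); b=brass(p)[uv[:,1],uv[:,0]]>0; Z=X[:,2]
# pan boundary by depth
m=((Z>.085)&~b).reshape(112,100).astype(np.uint8)
full=((Z>.085)).reshape(112,100).astype(np.uint8)
c=max(cv2.findContours(full,0,1)[0],key=cv2.contourArea)[:,0]+[355,195]
P=ray("top",c,.095)[:,:2]
w0=np.array([.53,-.371])
k=np.hypot(*(P-w0).T)>.024
r=circ(P[k],.036,[.515,-.348]); print("pan",r.x.round(4),np.abs(r.fun).mean(), "n",k.sum())
for z0,z1 in((.146,.16),(.126,.137)):
    q=b&(Z>z0)&(Z<z1); print("w",z0,q.sum(),X[q].mean(0).round(4),X[q].min(0).round(3),X[q].max(0).round(3))
# side
Xs,us=cloud("side",S["d"],(335,250,400,330)); bs=brass(S["p"])[us[:,1],us[:,0]]>0
u=us[bs]; 
for lo,hi in((267,276),(278,294)):
    rr=[(u[u[:,1]==v,0].min()+u[u[:,1]==v,0].max())/2 for v in range(lo+1,hi) if (u[:,1]==v).any()]
    ww=[np.ptp(u[u[:,1]==v,0])+1 for v in range(lo+1,hi) if (u[:,1]==v).any()]; print("side col",np.mean(rr),ww)
for y in((.095),): print("side proj of pan c", proj("side",[[*r.x,.095],[*r.x,.12]]).round(1), proj("top",[[*r.x,.095]]).round(1))
bt=np.hypot(*(uv-[392.5,283.7]).T)
print("button Z prof",[ (k,Z[(bt>=k)&(bt<k+1)].mean().round(4)) for k in range(12)])
q=bt<4; print("button",X[q].mean(0).round(4))
dk=np.array([(x,y) for x,y,z in X if .045<z<.051])
mk=((Z>.02)).reshape(112,100).astype(np.uint8)
g=np.array(cv2.cvtColor(p,cv2.COLOR_RGB2GRAY)[195:307,355:455])
hp=X[(Z>.061)&(Z<.067)][:,:2].astype(np.float32); print("housing rect",cv2.minAreaRect(hp*1000))
dp=X[(Z>.046)&(Z<.0505)&(np.abs(uv[:,0]-405)<40)&(uv[:,1]>265)][:,:2].astype(np.float32); print("deck rect",cv2.minAreaRect(dp*1000))
E
```

```text
pan [ 0.5236 -0.3578] 0.002276032673347069 n 102
w 0.146 72 [ 0.5318 -0.3726  0.152 ] [ 0.523 -0.381  0.147] [ 0.542 -0.365  0.155]
w 0.126 120 [ 0.5289 -0.3687  0.1317] [ 0.517 -0.387  0.126] [ 0.546 -0.358  0.135]
side col 373.0625 [np.int64(2), np.int64(7), np.int64(10), np.int64(11), np.int64(11), np.int64(9), np.int64(9), np.int64(12)]
side col 372.5 [np.int64(17), np.int64(17), np.int64(16), np.int64(16), np.int64(16), np.int64(16), np.int64(16), np.int64(16), np.int64(16), np.int64(39), np.int64(16), np.int64(16), np.int64(14), np.int64(14), np.int64(11)]
side proj of pan c [[364.5 290.6]
 [364.6 280.9]] [[406.6 233.8]]
button Z prof [(0, np.float64(0.0688)), (1, np.float64(0.0686)), (2, np.float64(0.0695)), (3, np.float64(0.0692)), (4, np.float64(0.0687)), (5, np.float64(0.0669)), (6, np.float64(0.0606)), (7, np.float64(0.0788)), (8, np.float64(0.06)), (9, np.float64(0.0718)), (10, np.float64(0.0644)), (11, np.float64(0.0483))]
button [ 0.43   -0.3309  0.0691]
housing rect ((500.32159423828125, -358.42083740234375), (163.32521057128906, 137.5431671142578), 9.249343872070312)
deck rect ((441.5220947265625, -366.69366455078125), (66.11026000976562, 136.948974609375), 8.1871976852417)
```

```bash
python3 - <<'E'
from h import *
print("pan by eye",ray("top",[[406.1,234.4]],.095).round(4))
w=ray("top",[[422.4,223.1]],.153)[0]; print("knob",w.round(4))
print("side knob centre predicted", proj("side",[[*w[:2],.153],[*w[:2],.113],[.522,-.357,.095]]).round(1))
# brass centroid rays: side view, mid height
print("side",ray("side",[[372.9,282.2]],.120).round(4))
T=np.load("top0.npz")
for c in((422.6,180),(462.6,231),(391.5,284)):
    X,_=cloud("top",T["d"],(int(c[0])-14,int(c[1])-14,int(c[0])+14,int(c[1])+14))
    q=X[X[:,2]>(.055)]; k=q[q[:,2]>q[:,2].max()-.006]; print(k.mean(0).round(3),k[:,2].max().round(3),q.min(0).round(3),q.max(0).round(3))
print("button",ray("top",[[392.1,283.4]],.069).round(4))
E
```

```text
pan by eye [[ 0.5225 -0.3567  0.095 ]]
knob [ 0.5336 -0.3745  0.153 ]
side knob centre predicted [[372.9 270.1]
 [372.6 286.1]
 [363.7 290.6]]
side [[ 0.5363 -0.3709  0.12  ]]
[ 0.392 -0.172  0.936] 0.936 [ 0.392 -0.422  0.07 ] [ 0.66  -0.172  0.936]
[ 0.392 -0.172  0.936] 0.936 [ 0.392 -0.499  0.055] [ 0.551 -0.172  0.936]
[ 0.392 -0.172  0.936] 0.936 [ 0.392 -0.35   0.056] [ 0.457 -0.172  0.936]
button [[ 0.4302 -0.3301  0.069 ]]
```

```bash
python3 -m creep '{"offset":[[38,-2,0],[76,-4,0],[114,-7,0],[152,-10,0],[190,-13,0],[228,-15,0],[266,-18,0],[304,-20,0]],"twist":[-0.02,-0.05,-0.08,-0.1,-0.13,-0.15,-0.17,-0.178]}' -1; python3 -m creep '{"offset":[[12,0,0],[24,0,0],[30,0,0],[30,0,0]],"twist":[0,0,0,0]}'
python3 - <<'E'
from h import *
s=monitor.observe(); R=s["eef_rot"]; print(s["eef_pos"],R.round(3),s["clock"],s["width"])
print("delta tool mm",((np.array([.5203,-.3534,.101])-s["eef_pos"])@R*1000).round(1))
E
```

```text
clock: 0.77
eef_pos: [0.4858, -0.3708, 0.2182]
eef_rot: [[0.84, 0.543, -0.001], [0.543, -0.84, 0.001], [-0.0, -0.001, -1.0]]
contact_force: [0.2, -1.4, -0.9]
width: 0.999
gripper_force: 0.0
clock: 1.1
eef_pos: [0.5098, -0.3557, 0.2183]
eef_rot: [[0.84, 0.542, -0.001], [0.542, -0.84, 0.0], [-0.0, -0.001, -1.0]]
contact_force: [-0.6, -0.1, 0.2]
width: 0.997
gripper_force: 0.0
[ 0.5097869  -0.35567927  0.21829802] [[ 0.84   0.542 -0.001]
 [ 0.542 -0.84   0.   ]
 [-0.    -0.001 -1.   ]] 1.1 0.9969373082167684
delta tool mm [ 10.1   3.9 117.3]
```

```bash
python3 -m creep '{"offset":[[10,4,10],[10,4,30],[10,4,50],[10,4,70],[10,4,85],[10,4,97],[10,4,107],[10,4,117]],"twist":[0,0,0,0,0,0,0,0]}'
python3 - <<'E'
from h import *
s=monitor.observe();print(s["eef_pos"],s["contact_force"])
a=vision.capture("side")[0]; b=vision.capture("top")[0]
cv2.imwrite("pics/s1.png",np.hstack([crop(a,290,220,130,150,3),crop(b,350,170,130,150,3)])[:,:,::-1])
E
```

```text
clock: 1.77
eef_pos: [0.5199, -0.3546, 0.1008]
eef_rot: [[0.841, 0.541, 0.0], [0.541, -0.841, -0.0], [-0.0, 0.0, -1.0]]
contact_force: [0.1, 0.1, 0.3]
width: 1.002
gripper_force: 0.0
[ 0.51993203 -0.35464288  0.10083246] [0.11551836 0.10031715 0.34735096]
```

View pics/s1.png

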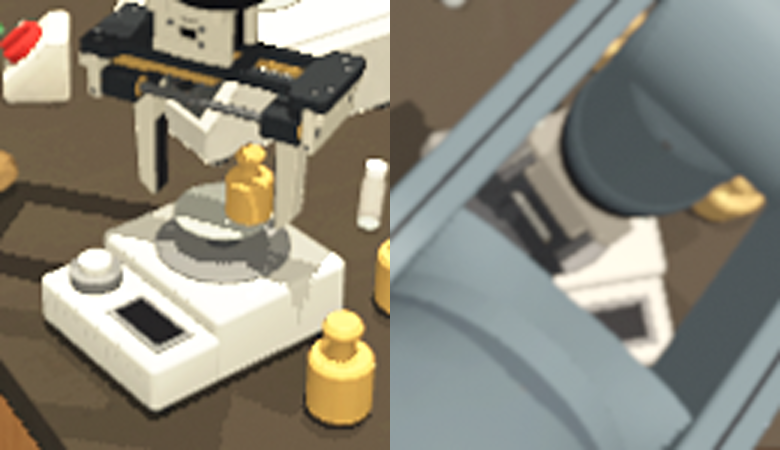

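The weight stands between the open fingers, and the right pad is a few mm away from it (side view: weight about (373,282), finger about (386,285)). Now a slow push towards tool -y.

```bash
cat > trk.py <<'E'
from h import *
def trk():
    s=monitor.observe(); p,d=vision.capture("side"); b=brass(p); b[:,:345]=0; b[:255]=0;b[318:]=0; b[:,392:]=0
    N,L,st,ce=cv2.connectedComponentsWithStats(b); i=1+st[1:,4].argmax()
    u=np.argwhere(L==i)[:,::-1]; v0=u[:,1].min()
    mid=lambda lo,hi:np.mean([(u[u[:,1]==v,0].min()+u[u[:,1]==v,0].max())/2 for v in range(lo,hi)])
    print(s["eef_pos"].round(4),s["contact_force"].round(1),"box",st[i],"knob col",mid(v0+2,v0+7).round(2),"body col",mid(v0+13,v0+22).round(2), "pix centroid->",ray("side",[ce[i]],.120).round(4)[0])
    return p
if __name__=="__main__": trk()
E
python3 -m creep '{"offset":[[0,-1,0],[0,-2,0],[0,-3,0],[0,-4,0],[0,-5,0],[0,-6,0],[0,-7,0],[0,-8,0]],"twist":[0,0,0,0,0,0,0,0]}'; python3 trk.py;python3 -m creep '{"offset":[[0,-1,0],[0,-2,0],[0,-3,0],[0,-4,0],[0,-5,0],[0,-6,0],[0,-6,0]],"twist":[0,0,0,0,0,0,0]}'; python3 trk.py
```

```text
clock: 2.53
eef_pos: [0.5163, -0.3477, 0.1021]
eef_rot: [[0.84, 0.542, 0.001], [0.542, -0.84, -0.001], [0.0, 0.002, -1.0]]
contact_force: [1.3, -1.6, 0.9]
width: 1.0
gripper_force: 0.8
[ 0.5163 -0.3477  0.1021] [ 1.3 -1.6  0.9] box [364 268  15  27 309] knob col 372.4 body col 371.0 pix centroid-> [ 0.5349 -0.3673  0.12  ]
clock: 3.17
eef_pos: [0.5126, -0.342, 0.1017]
eef_rot: [[0.84, 0.542, -0.0], [0.542, -0.84, 0.0], [0.0, -0.0, -1.0]]
contact_force: [1.6, -1.8, -0.0]
width: 0.996
gripper_force: 0.7
[ 0.5126 -0.342   0.1017] [ 1.6 -1.8 -0. ] box [362 267  14  27 301] knob col 369.7 body col 368.0 pix centroid-> [ 0.5308 -0.3619  0.12  ]
```

```bash
python3 -m creep '{"offset":[[0,-1,0],[0,-2,0],[0,-3,0],[0,-4,0],[0,-5,0],[0,-6,0],[0,-7,0],[0,-7,0]],"twist":[0,0,0,0,0,0,0,0]}'; python3 trk.py;python3 -m creep '{"offset":[[0,-1,0],[0,-2,0],[0,-3,0],[0,-3,0]],"twist":[0,0,0,0]}'; python3 - <<'E'
from trk import *
p=trk(); cv2.imwrite("pics/s2.png",crop(p,300,230,120,100,5)[:,:,::-1])
E
```

```text
clock: 3.88
eef_pos: [0.5087, -0.336, 0.1016]
eef_rot: [[0.84, 0.542, -0.0], [0.542, -0.84, 0.0], [-0.0, -0.001, -1.0]]
contact_force: [0.4, -0.7, 0.1]
width: 0.999
gripper_force: 0.6
[ 0.5087 -0.336   0.1016] [ 0.4 -0.7  0.1] box [359 267  13  26 295] knob col 366.8 body col 365.0 pix centroid-> [ 0.5265 -0.3564  0.12  ]
clock: 4.27
eef_pos: [0.5071, -0.3335, 0.1016]
eef_rot: [[0.84, 0.542, -0.0], [0.542, -0.84, 0.0], [-0.0, -0.0, -1.0]]
contact_force: [-0.2, -0.9, 0.1]
width: 1.003
gripper_force: 0.5
[ 0.5071 -0.3335  0.1016] [-0.2 -0.9  0.1] box [357 266  14  27 297] knob col 365.5 body col 363.89 pix centroid-> [ 0.5251 -0.354   0.12  ]
```

View pics/s2.png

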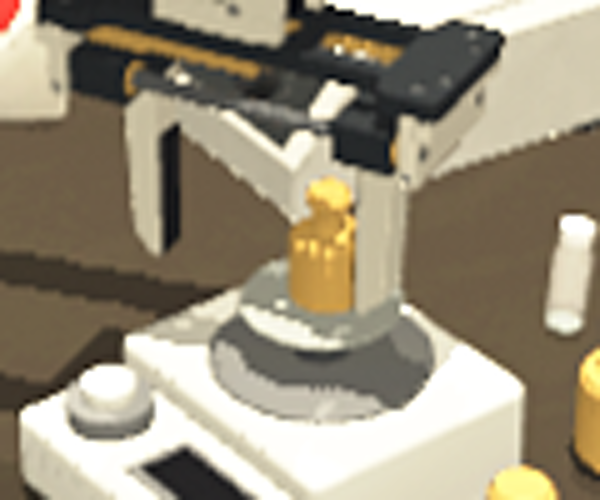

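The side view shows the weight upright near mid-pan (knob about (365.5,268)), with the finger still beside it. I'll back off, lift and clear out for an unobstructed top view.

```bash
python3 -m creep '{"offset":[[0,2,0],[0,5,0],[0,8,0],[0,8,-15],[0,8,-45],[0,8,-80],[0,8,-115],[0,8,-117]],"twist":[0,0,0,0,0,0,0,0]}' >/dev/null; python3 -m creep '{"offset":[[-38,0,0],[-76,0,0],[-114,0,0],[-152,0,0],[-190,0,0],[-228,0,0],[-266,0,0],[-304,0,0]],"twist":[0,0,0,0,0,0,0,0]}'
cat > meas.py <<'E'
from trk import *
import sys
p,d=vision.capture("top"); np.savez(sys.argv[1]+".npz",p=p,d=d)
a=trk()
N,L,st,ce=cv2.connectedComponentsWithStats(brass(p)[195:265,375:440]); i=1+st[1:,4].argmax(); print("top brass",st[i]+[375,195,0,0,0],ce[i]+[375,195])
A=crop(p,375,200,64,62,9); B=crop(a,325,250,80,80,4)
B=cv2.copyMakeBorder(B,0,A.shape[0]-B.shape[0],0,0,cv2.BORDER_CONSTANT)[:,:220]
cv2.imwrite("pics/%s.png"%sys.argv[1],np.hstack([A,B])[:,:,::-1])
E
python3 meas.py m1
```

```text
clock: 5.65
eef_pos: [0.2544, -0.506, 0.2183]
eef_rot: [[0.84, 0.542, -0.0], [0.542, -0.84, 0.0], [0.0, -0.0, -1.0]]
contact_force: [-0.1, -0.4, -0.2]
width: 0.998
gripper_force: 0.0
[ 0.2485 -0.5102  0.2181] [-3.  -3.2  0.5] box [357 266  17  27 327] knob col 365.3 body col 365.06 pix centroid-> [ 0.5257 -0.3563  0.12  ]
top brass [401 224  18  17 233] [409.38197425 232.27038627]
```

View pics/m1.png

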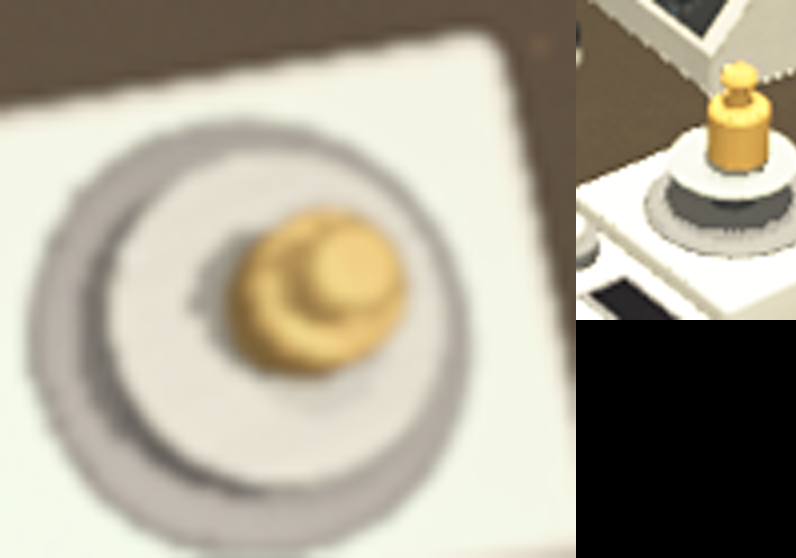

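Top crop: the pan's outline is centred at about (405.6,234.9) and the knob at about (413.7,229.3). There's still some residual offset, so I'll measure it from edge points.

```bash
cat > edge.py <<'E'
from h import *
import sys
def edges(p,c,z,r0,r1,chan=None,sign=-1):
    g=cv2.GaussianBlur(p,(0,0),.7).astype(np.float32); g=g.mean(2) if chan is None else g[...,chan[0]]-g[...,chan[1]]
    out=[]
    rs=np.arange(r0,r1,.00025)
    for a in np.radians(np.arange(0,360,5)):
        X=np.c_[c[0]+rs*np.cos(a),c[1]+rs*np.sin(a),np.full(len(rs),z)]; q=proj("top",X).astype(np.float32)
        f=cv2.remap(g,q[:,0],q[:,1],cv2.INTER_LINEAR).ravel(); gr=sign*np.gradient(f); k=gr.argmax()
        if 0<k<len(rs)-1 : out.append((*X[k,:2],gr[k]))
    return np.array(out)
if __name__=="__main__":
    for n in sys.argv[1:]:
        p=np.load(n+".npz")["p"]
        c=np.array([.5225,-.3567])
        for _ in range(4):
            E=edges(p,c,.095,.030,.041); E=E[E[:,2]>np.median(E[:,2])*.5]
            r=least_squares(lambda x:np.hypot(*(E[:,:2]-x[:2]).T)-x[2],[*c,.036],loss="soft_l1",f_scale=.001); c=r.x[:2]
        print(n,"pan",r.x.round(4),len(E),np.median(np.abs(r.fun)).round(4))
        b=brass(p); T=p
        # weight: body outline on blue-ish drop: red minus blue, use body shoulder plane z=.132 on the side away from the knob
        N,L,st,ce=cv2.connectedComponentsWithStats(b[195:265,375:440]); i=1+st[1:,4].argmax()
        w=ray("top",[ce[i]+[375,195]],.125)[0,:2]
        for z,R in((.132,.017),):
            E=edges(p,w,z,.012,.026,(0,2)); o=-cal("top")[2].T@cal("top")[3]; dr=w-o[:2]
            dr/=np.hypot(*dr)
            E=E[((E[:,:2]-w)@dr<.000)|False]   # camera-facing: bottom edge is hidden -> see below
            print(" facing-edge pts",len(E))
        # silhouette hull: exact for sheared cylinder, minAreaRect across view direction
        hull=np.argwhere(L==i)[:,::-1]+[375,195]
        K=ray("top",hull,.153)[:,:2]; h=cv2.cvtColor(p,cv2.COLOR_RGB2HSV)
        lat=np.array([-dr[1],dr[0]]); s=(K-w)@lat; print(" lateral centre err",((s.max()+s.min())/2).round(4), "along ray far/near at .153/.099", w.round(4), dr.round(3), ((K-o[:2])@dr).max().round(4)-(w-o[:2])@dr)
E
python3 edge.py top0 m1
python3 - <<'E'
from h import *
print(ray("top",[[413.7,229.3]],.153).round(4), ray("top",[[405.6,234.9]],.095).round(4))
X=proj("top",[[.5225,-.3567,.095],[.5225,-.3567,.132],[.5225,-.3567,.153],[.5225,-.3567,.099]]);print(X.round(2))
print(proj("side",[[.5225,-.3567,.095],[.5225,-.3567,.153]]).round(2))
E
```

```text
top0 pan [ 0.5219 -0.355   0.0358] 58 0.0004
 facing-edge pts 36
 lateral centre err -0.0001 along ray far/near at .153/.099 [ 0.531  -0.3716] [ 0.57  -0.822] 0.008611704630987288
m1 pan [ 0.5219 -0.3549  0.0358] 72 0.0004
 facing-edge pts 36
 lateral centre err 0.0001 along ray far/near at .153/.099 [ 0.5217 -0.3565] [ 0.573 -0.819] 0.009336954188873259
[[ 0.5226 -0.3582  0.153 ]] [[ 0.5215 -0.3557  0.095 ]]
[[406.09 234.39]
 [410.32 231.25]
 [412.9  229.35]
 [406.53 234.06]]
[[363.83 290.5 ]
 [364.06 267.58]]
```

Pan centre is (0.5219,-0.3549). The weight is at about (0.5228,-0.3582), from both the knob ray and the pad position, so it's still about 3.4 mm short along the push direction. I'll go back and nudge 3.5 mm more.

```bash
python3 -m creep '{"offset":[[38,0,0],[76,0,0],[114,0,0],[152,0,0],[190,0,0],[228,0,0],[266,0,0],[304,0,0]],"twist":[0,0,0,0,0,0,0,0]}' >/dev/null; python3 -m creep '{"offset":[[0,0,0],[0,0,0],[0,0,30],[0,0,60],[0,0,90],[0,0,105],[0,0,112],[0,0,117]],"twist":[0,0,0,0,0,0,0,0]}'; python3 trk.py; python3 -m creep '{"offset":[[0,-2,0],[0,-4,0],[0,-6,0],[0,-7,0],[0,-8,0],[0,-8.5,0],[0,-9,0],[0,-9.5,0]],"twist":[0,0,0,0,0,0,0,0]}'; python3 trk.py;  python3 -m creep '{"offset":[[0,-0.5,0],[0,-1,0],[0,-1.5,0],[0,-2,0],[0,-2,0]],"twist":[0,0,0,0,0]}'; python3 trk.py
```

```text
clock: 7.08
eef_pos: [0.5104, -0.3408, 0.1005]
eef_rot: [[0.841, 0.541, -0.002], [0.541, -0.841, 0.001], [-0.001, -0.002, -1.0]]
contact_force: [0.7, -0.2, 0.1]
width: 0.998
gripper_force: 0.0
[ 0.5104 -0.3408  0.1005] [ 0.7 -0.2  0.1] box [357 266  17  27 339] knob col 365.7 body col 365.11 pix centroid-> [ 0.5263 -0.3558  0.12  ]
clock: 7.8
eef_pos: [0.5071, -0.3332, 0.1022]
eef_rot: [[0.84, 0.542, 0.001], [0.542, -0.84, -0.002], [0.0, 0.002, -1.0]]
contact_force: [0.9, -2.2, 2.0]
width: 1.0
gripper_force: 1.0
[ 0.5071 -0.3332  0.1022] [ 0.9 -2.2  2. ] box [357 266  14  27 302] knob col 365.3 body col 363.83 pix centroid-> [ 0.525  -0.3535  0.12  ]
clock: 8.27
eef_pos: [0.5053, -0.3308, 0.1016]
eef_rot: [[0.84, 0.542, -0.0], [0.542, -0.84, 0.0], [-0.0, -0.0, -1.0]]
contact_force: [1.0, -1.2, 1.8]
width: 1.0
gripper_force: 0.9
[ 0.5053 -0.3308  0.1016] [ 1.  -1.2  1.8] box [356 266  14  26 304] knob col 364.3 body col 362.78 pix centroid-> [ 0.5242 -0.3503  0.12  ]
```

```bash
python3 -m creep '{"offset":[[0,2,0],[0,5,0],[0,8,0],[0,8,-15],[0,8,-45],[0,8,-80],[0,8,-115],[0,8,-117]],"twist":[0,0,0,0,0,0,0,0]}' >/dev/null; python3 -m creep '{"offset":[[-38,0,0],[-76,0,0],[-114,0,0],[-152,0,0],[-190,0,0],[-228,0,0],[-266,0,0],[-304,0,0]],"twist":[0.08,0.16,0.24,0.32,0.4,0.48,0.56,0.64]}' 1
python3 meas.py m2; python3 edge.py m2
```

```text
clock: 9.65
eef_pos: [0.2525, -0.5028, 0.2181]
eef_rot: [[0.997, -0.071, -0.0], [-0.071, -0.997, 0.001], [-0.0, -0.001, -1.0]]
contact_force: [-0.1, -0.9, 0.5]
width: 0.476
gripper_force: 0.0
[ 0.2466 -0.5071  0.218 ] [-3.1 -2.8  0.2] box [356 266  17  27 325] knob col 364.3 body col 364.0 pix centroid-> [ 0.5242 -0.3537  0.12  ]
top brass [399 225  19  17 229] [408.04366812 233.24017467]
m2 pan [ 0.5218 -0.3551  0.0358] 72 0.0004
 facing-edge pts 36
 lateral centre err -0.0001 along ray far/near at .153/.099 [ 0.52   -0.3539] [ 0.574 -0.819] 0.009485412909986307
```

View pics/m2.png

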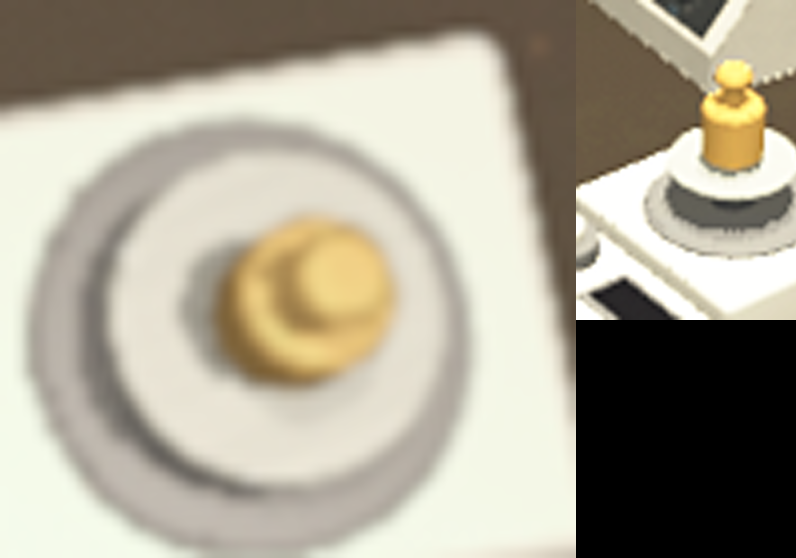

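The weight is upright and centred to about 1 mm: knob at about (412.4,230.2), against (411.9,229.8) expected for an exactly centred weight. Next is the button, with the fingers shut.

```bash
python3 -m creep '{"offset":[[20,0,0],[40,0,0],[60,0,0],[80,0,0],[100,0,0],[120,0,0],[140,0,0],[140,0,0]],"twist":[0,0,0,0,0,0,0,0]}' >/dev/null; python3 - <<'E'
from h import *
p=np.load("m2.npz")["p"]; c=np.array([.430,-.3305])
for _ in range(3):
    E=edges(p,c,.069,.008,.0155) if 0 else __import__("edge").edges(p,c,.069,.008,.0155)
    r=least_squares(lambda x:np.hypot(*(E[:,:2]-x[:2]).T)-x[2],[*c,.012],loss="soft_l1",f_scale=.001); c=r.x[:2]
print("button",r.x.round(4))
s=monitor.observe(); print(s["eef_pos"],s["width"],s["eef_rot"].round(3)); print(((np.array([*c,.069])-s["eef_pos"])@s["eef_rot"]*1000).round(1))
E
```

```text
button [ 0.4305 -0.331   0.0108]
[ 0.39767683 -0.51057899  0.2175836 ] 0.0036774791297524033 [[ 0.998 -0.063  0.001]
 [-0.063 -0.998  0.001]
 [ 0.001 -0.002 -1.   ]]
[  21.2 -181.1  148.9]
```

```bash
python3 -m creep '{"offset":[[4,-30,0],[8,-65,0],[13,-100,0],[18,-140,0],[21,-175,0],[21,-181,0],[21,-181,30],[21,-181,60]],"twist":[0,0,0,0,0,0,0,0]}' >/dev/null; python3 -m creep '{"offset":[[0,0,25],[0,0,50],[0,0,70],[0,0,80],[0,0,80]],"twist":[0,0,0,0,0]}'; python3 - <<'E'
from h import *
s=monitor.observe(); print(((np.array([.4303,-.3308,.069])-s["eef_pos"])@s["eef_rot"]*1000).round(1))
a=vision.capture("side")[0]
cv2.imwrite("pics/b1.png",crop(a,290,220,130,130,4)[:,:,::-1])
E
```

```text
clock: 11.5
eef_pos: [0.4255, -0.3313, 0.0762]
eef_rot: [[0.998, -0.067, -0.004], [-0.067, -0.998, 0.004], [-0.004, -0.004, -1.0]]
contact_force: [-0.4, 0.2, 0.1]
width: 0.006
gripper_force: 0.0
[ 4.8 -0.8  7.2]
```

View pics/b1.png

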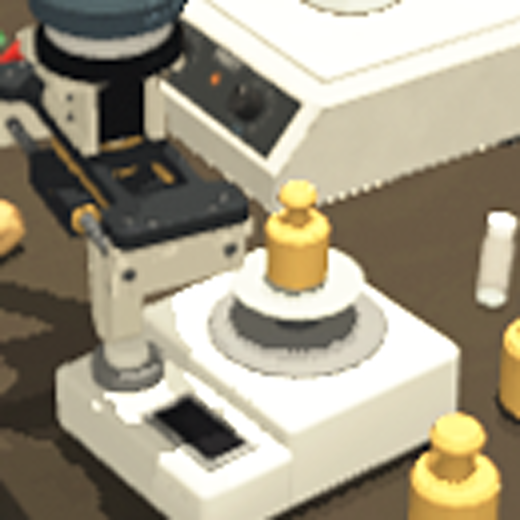

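The side view shows the shut fingertips right over the button (crop about (128,355)). The gripper body is well clear of the weight.

```bash
python3 -m creep '{"offset":[[2,0,0],[4,0,0],[4,0,1],[4,0,3],[4,0,5]],"twist":[0,0,0,0,0]}'; python3 -m creep '{"offset":[[0,0,1],[0,0,2],[0,0,3],[0,0,3]],"twist":[0,0,0,0]}'
```

```text
clock: 11.97
eef_pos: [0.4314, -0.3332, 0.0742]
eef_rot: [[0.998, -0.067, 0.001], [-0.067, -0.998, -0.001], [0.001, 0.001, -1.0]]
contact_force: [0.6, 0.5, 0.5]
width: 0.005
gripper_force: 0.0
clock: 12.3
eef_pos: [0.4309, -0.3327, 0.0704]
eef_rot: [[0.998, -0.067, -0.0], [-0.067, -0.998, 0.0], [-0.0, -0.0, -1.0]]
contact_force: [0.7, 0.3, 0.7]
width: 0.009
gripper_force: 0.0
```

```bash
python3 -m creep '{"offset":[[0,-2,0],[0,-2,1],[0,-2,2],[0,-2,3],[0,-2,4],[0,-2,4]],"twist":[0,0,0,0,0,0]}'; python3 -m creep '{"offset":[[0,0,1],[0,0,2],[0,0,3],[0,0,3]],"twist":[0,0,0,0]}'
```

```text
clock: 12.8
eef_pos: [0.4312, -0.3307, 0.0666]
eef_rot: [[0.998, -0.067, 0.0], [-0.067, -0.998, 0.0], [0.0, -0.0, -1.0]]
contact_force: [-0.2, 1.9, 2.5]
width: 0.006
gripper_force: 1.2
clock: 13.13
eef_pos: [0.4312, -0.3308, 0.0642]
eef_rot: [[0.998, -0.067, 0.0], [-0.067, -0.998, -0.0], [0.0, 0.0, -1.0]]
contact_force: [0.1, 2.0, 7.0]
width: 0.003
gripper_force: 3.5
```

```bash
python3 -m creep '{"offset":[[0,0,1],[0,0,2],[0,0,2],[0,0,2]],"twist":[0,0,0,0]}'; python3 - <<'E'
from h import *
a,d=vision.capture("side"); cv2.imwrite("pics/b2.png",crop(a,295,290,70,60,8)[:,:,::-1])
E
```

```text
clock: 13.47
eef_pos: [0.4313, -0.3308, 0.0639]
eef_rot: [[0.998, -0.067, 0.001], [-0.067, -0.998, -0.001], [0.001, 0.001, -1.0]]
contact_force: [-4.6, 6.4, 21.3]
width: 0.004
gripper_force: 10.5
```

View pics/b2.png

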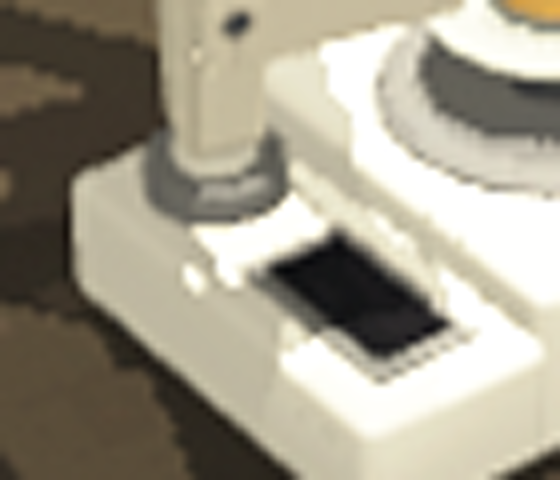

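It stopped hard at z 0.064, 5 mm below the rest height, at 21 N, so the button is fully down. Now release, retreat and check.

```bash
python3 -m creep '{"offset":[[0,0,-2],[0,0,-5],[0,0,-9],[0,0,-20],[0,0,-45],[0,0,-80],[0,0,-115],[0,0,-150]],"twist":[0,0,0,0,0,0,0,0]}' >/dev/null; python3 -m creep '{"offset":[[-10,30,0],[-30,65,0],[-60,100,0],[-90,130,0],[-120,160,0],[-150,175,0],[-180,180,0],[-180,180,0]],"twist":[0,0,0,0,0,0,0,0]}'; python3 meas.py m3; python3 edge.py m3
python3 - <<'E'
from h import *
T=np.load("m3.npz");T0=np.load("top0.npz")
X,uv=cloud("top",T["d"],(380,270,405,296)); print("button z",X[np.hypot(*(uv-[392.1,283.4]).T)<4].mean(0).round(4))
df=cv2.absdiff(T["p"],T0["p"]).max(2)[40:320]; N,L,st,ce=cv2.connectedComponentsWithStats((df>40).astype(np.uint8))
print([(s.tolist()) for s in st[1:] if s[4]>8])
E
```

```text
clock: 14.85
eef_pos: [0.2341, -0.5, 0.2117]
eef_rot: [[0.997, -0.072, -0.003], [-0.072, -0.997, 0.0], [-0.003, 0.0, -1.0]]
contact_force: [-0.5, 0.5, 0.3]
width: 0.003
gripper_force: 0.0
[ 0.2366 -0.4993  0.2119] [ 0.6 -0.3 -0.9] box [356 266  17  26 325] knob col 364.3 body col 364.0 pix centroid-> [ 0.5243 -0.3536  0.12  ]
top brass [399 225  19  17 225] [408.00888889 233.26222222]
m3 pan [ 0.5218 -0.355   0.0358] 72 0.0004
 facing-edge pts 36
 lateral centre err -0.0001 along ray far/near at .153/.099 [ 0.5199 -0.3538] [ 0.574 -0.819] 0.009563539543071709
button z [ 0.4304 -0.3304  0.0687]
[[371, 113, 7, 2, 10], [395, 178, 33, 26, 520]]
```

View pics/m3.png

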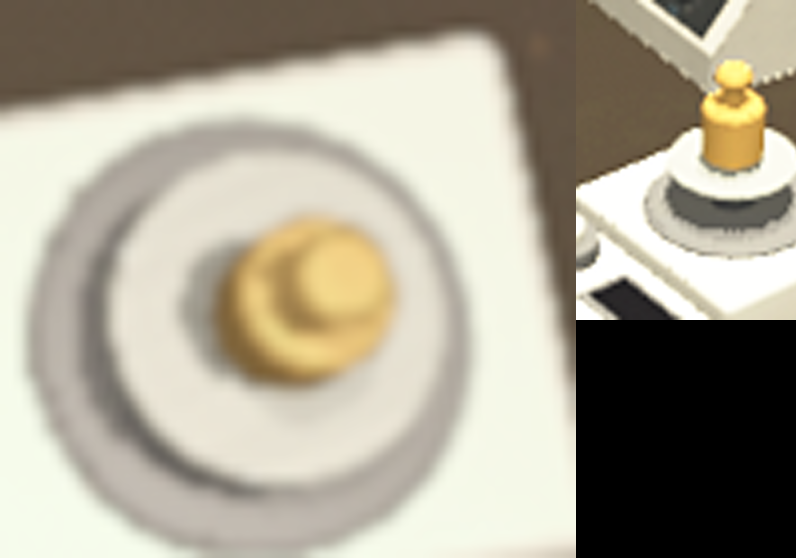

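The weight is unchanged and centred to about 1 mm. The button is back up (z 0.0687), and the top view shows no other notable change except a 10-pixel flicker at the vial's cap. The arm is clear, so I'm handing in.

```bash
python3 -m creep '{"offset":[[0,0,0],[0,0,0],[0,0,0]],"twist":[0,0,0]}' | head -1; python3 -c "
from station import order
print(order.close_job())"
```

```text
clock: 15.2
the job is handed in; nothing more can be done
None
```

I nudged the weight to within about 1 mm of the pan's centre, still upright, then pressed the button to its 5 mm stop and saw it come back up; the job was handed in at 15.2 s, with only a 10-pixel change at the vial's cap in the top view, which I did not look into.

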